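# Start the dust extractor from its bench control box

## Task

Start the dust extractor from the grey control box on the bench: first rock the mains rocker over by pressing its raised half fully down, then press the square key fully in (it stays in), and last press the large round palm button fully down and let it spring back up. Press with the closed fingertips, leave the small round button alone, and do not pick up or shift any of the things lying on and around the box.

Things in the scene. Friction and masses are not known exactly. Their poses are not given: they have to be found in the camera images.
- station: grey control box fixed to the bench, 156x156 mm, flat top 34 mm above the bench; origin at the centre of its underside; its x axis points roughly away from the robot. Four black frames (58 mm square, 4 mm thick) sit at (+-35, +-35) mm along its x and y; which control is in which frame changes, but the controls' axes stay parallel to the box's
- mains_hinge (a point): middle of the rocker's hinge line, which runs along the box's y, 6 mm above the box's top. The rocker: two-halved plain grey cap on a black 58 mm square frame, 30 mm wide along y, 53 mm long along x. At the start the half on the box's +x side slopes up outward (outer edge about 21 mm above the box's top) and the other half is level; once over, it is the other way round
- mains_raised_half (a point): where to press the rocker: point on the face of the half that stands up at the start, 19 mm outward from the hinge line; it moves with the rocker. It starts about 17 to 19 mm above the box's top; fully pressed, this half is level with its face 13 mm above the box's top
- mains (a joint): rocker angle (rad): about 0 to 0.06 at the start (off), 0.34 fully over (on). No spring: a friction of 0.06 N m keeps it where it is left (about 3 N at the press point)
- key_top (a point): centre of the top face of the square key, plain grey cap on a black 58 mm square frame, 30x30 mm; the top stands 22 mm above the box's top at the start and 15 mm when fully in
- key (a joint): how far the square key is in (m): 0 to 0.001 at the start, 0.007 fully in. No spring: 3 N of friction keeps it where it is left
- start_top (a point): centre of the top of the large round palm button, mushroom-shaped plain grey cap on a black 58 mm square frame, 39 mm in diameter, slightly domed; the top stands 30 mm above the box's top
- start (a joint): how far the palm button is down (m): 0 up, 0.006 fully down. A spring (1.5 N at the top, 5 N fully down) brings it back
- test_top (a point): centre of the top of the small round button, plain grey cap on a black 58 mm square frame, 16 mm in diameter; the top stands 18 mm above the box's top. To be left alone
- test (a joint): how far the small round button is down (m): 0 up, 0.006 fully down; a spring of 1.5 to 5 N brings it back
- by_marker_1: slim black pen-like marker, 162 mm long, 8 mm thick, lying on top of the control box in the groove between the two rows of frames; origin under its middle; bystander, leave it alone
- by_white_pot: white lidded pot, 44 mm wide, 38 mm high, on the bench left of the box; origin at the centre of its underside; bystander
- by_stone: grey stone, 28x42x28 mm, on the bench left of the box; origin at the centre of its underside; bystander
- by_gray_pot: grey pot with a clear lid, 54 mm wide, 42 mm high, on the bench right of the box; origin at the centre of its underside; bystander
- by_peg: pink clothes-peg-like part, 15x72x12 mm, lying on the bench right of the box; origin at the centre of its underside; bystander
- by_battery: battery cell, 14 mm thick, 50 mm high, standing on end behind the box; origin at the centre of its underside; bystander

How it is judged:
By the outcome, as a careful person would: the job done as asked, in the order asked, and still so for the second after the job is handed in, with the robot touching nothing.
It also fails if it takes over 40 s, if anything falls off the work surface, if the arm or the gripper's body presses on something with over 40 N, if the wrist force passes 120 N, or if a joint passes its speed limit or range.

## Robot

A 6-joint arm with a two-finger parallel gripper is mounted at the origin on a cart in front of the work surface, level with it; the furniture and walls round the work are solid. World frame = base frame: x ahead of the robot, y to its left, z up, the work surface at z = 0. Lengths are in m, angles in rad, forces in N, time in s.
With the tool pointing down it reaches from about 0.35 to 0.775 m from the base axis. Payload 5.5 kg.
Tool frame: the origin (TCP) lies midway between the tips of the shut fingers; the grasp point (between the pads) lies grasp_offset behind it (grasp_offset is the distance from the TCP to the grasp point, in m); z points along the fingers, y is the line along which they close (so a half turn about z gives the same grasp; the last joint's range is limited). The gripper opens to 85 mm and grips with 20 to 120 N. Pads are 22 mm wide; open, the fingers measure 114 mm over their backs; the gripper's body (76 mm by 85 mm) begins 54 mm behind the grasp point. The pads swing forward as they close: fully open they stand 13 mm farther back than shut.
Start: joints at [1.086, 0.313, 0.046, 1.304, 0, 1.431], TCP at [0.194, 0.541, 0.231] pointing down, gripper open.
Joint ranges: [-2.76, 2.76], [-0.86, 1.69], [-1.03, 1.26], [-2.2, 2.34], [-1.47, 1.5], [-3.14, 3.14]. Speed limits (rad/s): [2.57, 2.57, 3.14, 3.14, 3.14, 3.14].

## Interface

Orientations are given as a unit quaternion [w, x, y, z].
In Python, from workcell import * gives the robot as it stands.
- The arm moves only by the tool step_arm, never from a script. Its argument "deltas" is a list of rows, each a list of 7 numbers: the shift along the world's x, y, z in mm, then the turn, a rotation vector about the world's x, y, z in degrees, then the gripper's target within -1 to 1 (fully open at 1, half-way at 0, shut at -1). A call has 1 to 5 rows; each row shifts and turns the commanded pose from where the row before left it; what a row does not reach is not made up. A row lasts 1/10 s, in which the tool goes at most 50 mm and 8.59 degrees, less where a joint would pass 70% of its speed; a pose out of reach is approached as far as the arm can. A call is refused whole if a number of a shift passes 50 or a number of a turn 8.59, either way. A call with a gripper value outside its range is refused whole. The fingers move at their own pace and stop on an object; "newtons" is the grip in N (left out, the last holds). Time passes only in rows, so rows that do not move let the fingers close. It gives the time, the measured TCP pose, the force, the opening and the grip force at its end, in the units of the state.
- get_state(): the state, without advancing time (a new reading comes with each control period).
- read_camera(name): name is "side" or "top" or "wrist"; returns a dict with "image" (480x640x3 uint8, red, green, blue), "z_map" (480x640 float32, m along the optical axis (not along the pixel's ray), 0 where there is no reading), "K" (3x3 intrinsics, pixels), "world_from_camera" (4x4, takes a point from camera to world coordinates). Camera axes: x right, y down, z forward; pixel columns grow to the right and rows downward; lengths in m; the calibration is good to about 2 mm. A picture is of the moment at which its call begins.
- hand_in(): hands the job in; it is judged then, once.
The state is a dict: "clock": time; "joint_pos": joint angles; "qvel": joint speeds; "tau": joint torques, N m; "tcp_pos": TCP position; "orientation": TCP orientation; "wrist_force": force on the tool from outside, world axes, zero at the start; "ft_torque": the same for the moment, N m; "finger_gap": finger opening in m; "grip_force": force on a finger pad.
Only numpy, scipy, OpenCV 4.12 (cv2) and the standard library are available. Lean on these libraries where they do the work, as an engineer would, in place of code of your own. Each camera call takes 0.05 s, during which the arm holds its last target. There are 200 camera calls.

## Working session

There is one attempt and no reset: what is moved stays moved. The work goes in short steps, Python scripts to look and compute and a tool call to move; the robot and the scene stay as the last step left them, time stands still between calls to the robot, and variables do not carry over. Pictures are saved under pics/ and viewed, at most 10 in all, crops included, and the job is handed in when it is done.

Besides the shell and the picture viewer there is one more tool, called as name(argument=value, ...) on one line, values as JSON. step_arm: Moves the arm, as the interface text tells. Its arguments: {"type":"object","properties":{"deltas":{"type":"array","items":{"type":"array","items":{"type":"number"}}},"newtons":{"type":"number"}},"required":["deltas"]}

```bash
mkdir -p pics; python3 - <<'E'
from workcell import *
import cv2,numpy as np
s=get_state();print(s['tcp_pos'],s['orientation'],s['finger_gap'],s['clock'])
for n in('top','side'):
    r=read_camera(n);np.savez(n+'.npz',**r);cv2.imwrite(f'pics/{n}0.png',r['image'][:,:,::-1]);print(r['world_from_camera'].round(3),r['K'][0,0])
E
```

```text
[0.19411904 0.54070038 0.23040405] [-2.67742451e-04  1.71542505e-01  9.85176303e-01 -8.66075823e-04] 0.08552182242640942 0.0
[[ 0.    -0.986  0.165  0.372]
 [-1.    -0.004 -0.021 -0.035]
 [ 0.021 -0.165 -0.986  0.927]
 [ 0.     0.     0.     1.   ]] 465.81357890805936
[[ 0.996 -0.052  0.067  0.46 ]
 [-0.082 -0.375  0.923 -0.816]
 [-0.023 -0.926 -0.378  0.389]
 [ 0.     0.     0.     1.   ]] 540.2787722816234
```

View pics/top0.png

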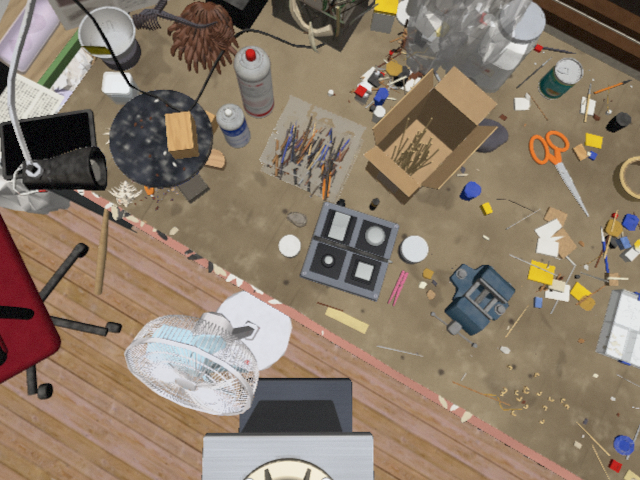

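View pics/side0.png

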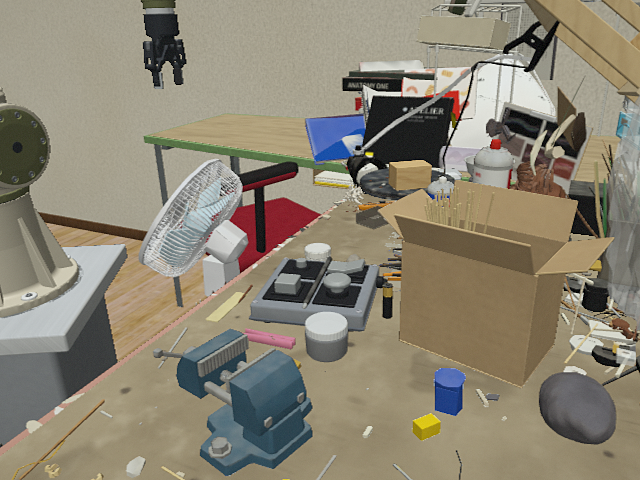

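The top view shows the box at about (303–398, 203–298). The rocker is at (340,226), the palm button at (376,235), the small button at (329,261) and the key at (365,270). Next I'll measure them with the depth map.

```bash
cat > h.py <<'E'
import numpy as np,cv2
def world(r):
    v,u=np.mgrid[:480,:640];z=r['z_map'];K=r['K']
    p=np.stack([(u-K[0,2])/K[0,0]*z,(v-K[1,2])/K[1,1]*z,z],-1)
    T=r['world_from_camera'];return p@T[:3,:3].T+T[:3,3]
def ray(r,uv,h):
    K=r['K'];T=r['world_from_camera'];d=T[:3,:3]@np.linalg.solve(K,[*uv,1]);return T[:3,3]+d*(h-T[2,3])/d[2]
E
python3 - <<'E'
from h import *
r=dict(np.load('top.npz'));W=world(r)
im=r['image'];c=im[190:310,290:440]
cv2.imwrite('pics/c0.png',cv2.resize(c,None,fx=5,fy=5,interpolation=cv2.INTER_CUBIC)[:,:,::-1])
roi=np.zeros((480,640),bool);roi[195:305,297:405]=1
z=W[:,:,2]
print('bench z',np.median(z[300:320,400:440]))
m=roi&(z>.027)&(z<.12)
n,l,st,ce=cv2.connectedComponentsWithStats(m.astype('uint8'))
k=1+st[1:,4].argmax();m=l==k
P=W[m]; rect=cv2.minAreaRect((P[:,:2]*1000).astype('float32'));print('box',rect)
for lo in(.044,):
  n,l,st,ce=cv2.connectedComponentsWithStats((m&(z>lo)).astype('uint8'))
  for i in range(1,n):
    if st[i,4]>15:
      Q=W[l==i];print(st[i],ce[i].round(1),(Q.mean(0)*1000).round(1),np.percentile(Q[:,2]*1000,[5,50,95]).round(1),cv2.minAreaRect((Q[:,:2]*1000).astype('float32')))
E
```

```text
bench z 0.0020644666471798523
box ((501.9124755859375, -124.24754333496094), (162.0875244140625, 165.603515625), 72.24040222167969)
[326 211  26  32 487] [338.4 226.2] [541.  -96.8  50.2] [44.8 49.9 56. ] ((541.5897827148438, -97.03028869628906), (40.34645462036133, 52.66996765136719), 72.27143859863281)
[365 226  20  20 315] [374.2 235.7] [ 520.4 -163.3   64.3] [60.3 64.4 67.8] ((521.3280029296875, -164.1856231689453), (36.531822204589844, 36.88877868652344), 89.25252532958984)
[333 242  17   8  33] [340.8 245.6] [ 504.1 -101.5   45.3] [44.2 45.  47.8] ((504.3555908203125, -101.31266784667969), (32.12990188598633, 5.578234672546387), 72.34695434570312)
[358 252  20   6  41] [367.2 254.4] [ 487.3 -152.    45. ] [44.1 44.9 46.3] ((487.3937683105469, -152.30712890625), (36.88655471801758, 6.4534711837768555), 71.17130279541016)
[323 254  11  13  82] [327.8 260.4] [474.9 -76.2  50.7] [44.3 52.3 55.6] ((476.1322326660156, -76.95735168457031), (22.349245071411133, 19.17071533203125), 21.22055435180664)
[352 261  23  22 284] [363.1 271.2] [ 454.1 -142.2   56. ] [45.7 56.9 59.4] ((454.3248291015625, -143.35301208496094), (35.964813232421875, 37.51966094970703), 72.22740173339844)
```

View pics/c0.png

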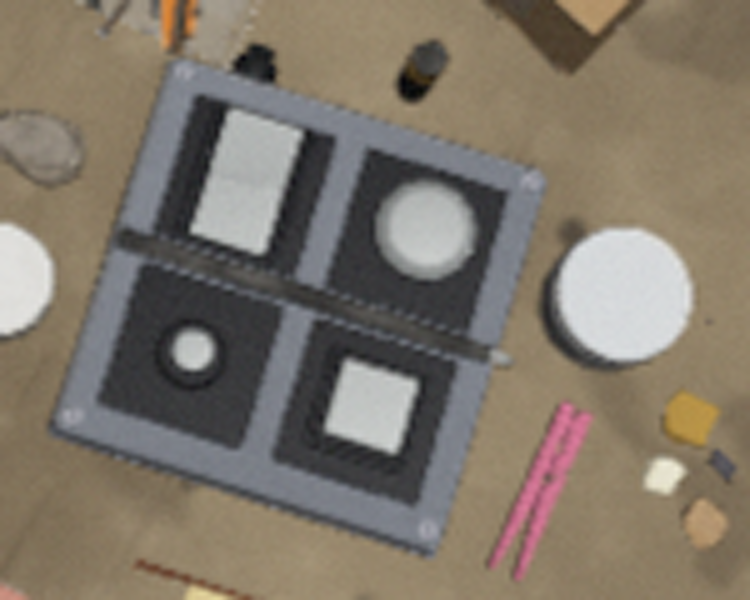

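The crop confirms the layout: rocker at far left, palm button far right, small button near left, key near right. Box yaw is about −17.8°, and all four controls give a centre of (498, −120) mm. The fan may be in the way, so I'll check obstacle heights along the path.

```bash
python3 - <<'E'
from h import *
r=dict(np.load('top.npz'));s=dict(np.load('side.npz'))
P=np.concatenate([world(x)[x['z_map']>0] for x in(r,s)])
print('top max heights mm; rows x, cols y')
ys=np.arange(.65,-.3,-.1);print('      ',(ys*1000).astype(int))
for x in np.arange(0,.85,.1):
  row=[]
  for y in ys:
    q=P[(abs(P[:,0]-x)<.05)&(abs(P[:,1]-y)<.05),2];row.append(int(np.percentile(q,99.5)*1000) if len(q)else -999)
  print(round(x,2),row)
a=np.deg2rad(-17.75);ex=np.array([np.cos(a),np.sin(a)])*1000
for n,uv,h in[('rocker',(338.4,226.2),.05),('palm',(290+427/5-.4,190+230/5-.4),.062),('key',(290+371/5-.4,190+406/5-.4),.056),('small',(290+194/5-.4,190+349/5-.4),.052)]:
  print(n,(ray(r,uv,h)*1000).round(1))
E
```

```text
top max heights mm; rows x, cols y
       [ 650  550  450  350  250  150   50  -49 -149 -249]
0.0 [-709, -710, -708, -708, -708, 2, -999, 147, 11, -707]
0.1 [-709, -708, -709, -709, -710, 5, 293, 288, 5, -708]
0.2 [315, 432, 412, -713, 43, 84, 93, 0, 0, 5]
0.3 [-2, -4, -710, -712, 144, 153, 137, 3, 6, 9]
0.4 [5, -4, -710, -708, 122, 130, 5, 39, 57, 57]
0.5 [8, -420, -708, -1, 13, 5, 41, 53, 67, 46]
0.6 [0, 67, 100, 92, 78, 77, 73, 77, 174, 190]
0.7 [72, 65, 164, 93, 124, 124, 107, 77, 188, 197]
0.8 [136, 14, 251, 236, 129, 107, 401, 403, 92, 292]
rocker [541.  -96.8  50. ]
palm [ 520.9 -165.1   62. ]
key [ 454.8 -143.5   56. ]
small [476.6 -77.3  52. ]
```

```bash
python3 - <<'E'
from h import *
r=dict(np.load('top.npz'));s=dict(np.load('side.npz'))
P=np.concatenate([world(x)[x['z_map']>0] for x in(r,s)])
for n,c in[('rock',(.560,-.1035)),('palm',(.521,-.1645)),('key',(.4545,-.143))]:
  for lo in(.075,.12,.16):
    q=P[(P[:,2]>lo)&(P[:,0]>.35)&(P[:,0]<.9)&(P[:,1]<.1)&(P[:,1]>-.4)];d=np.hypot(*(q[:,:2]-c).T);i=np.argsort(d)[5];print(n,lo,d[i].round(3),q[i].round(3))
E
```

```text
rock 0.075 0.051 [ 0.609 -0.089  0.077]
rock 0.12 0.077 [ 0.621 -0.149  0.172]
rock 0.16 0.077 [ 0.621 -0.149  0.172]
palm 0.075 0.063 [ 0.571 -0.204  0.173]
palm 0.12 0.063 [ 0.571 -0.204  0.173]
palm 0.16 0.063 [ 0.571 -0.204  0.173]
key 0.075 0.131 [ 0.57  -0.205  0.172]
key 0.12 0.131 [ 0.57  -0.205  0.172]
key 0.16 0.131 [ 0.57  -0.205  0.172]
```

step_arm(deltas=[[12,-22,0,0,0,1,-1],[24,-43,0,0,0,1,-1],[24,-43,0,0,0,0,-1],[24,-43,0,0,0,0,-1],[24,-43,0,0,0,0,-1]])

```text
clock: 0.6
tcp_pos: [0.3026, 0.3454, 0.2309]
orientation: [-0.0, 0.154, 0.988, -0.0]
wrist_force: [0.5, -0.2, 0.8]
finger_gap: 0.012
grip_force: 0.0
```

step_arm(deltas=[[24,-43,0,0,0,0,-1],[24,-43,0,0,0,0,-1],[24,-43,0,0,0,0,-1],[24,-43,0,0,0,0,-1],[24,-43,0,0,0,0,-1]])

```text
clock: 1.1
tcp_pos: [0.4227, 0.1303, 0.2312]
orientation: [-0.0, 0.154, 0.988, 0.0]
wrist_force: [0.7, 0.9, 0.3]
finger_gap: 0.0
grip_force: 0.0
```

step_arm(deltas=[[24,-43,0,0,0,0,-1],[24,-43,0,0,0,0,-1],[24,-43,-10,0,0,0,-1],[24,-43,-20,0,0,0,-1],[0,0,-10,0,0,0,-1]])

```text
clock: 1.6
tcp_pos: [0.5189, -0.0418, 0.1906]
orientation: [0.0, 0.157, 0.988, -0.001]
wrist_force: [0.1, -0.3, 0.4]
finger_gap: -0.0003
grip_force: 0.0
```

step_arm(deltas=[[21,-31,0,0,0,0,-1],[20,-31,0,0,0,0,-1],[0,0,-50,0,0,0,-1],[0,0,-50,0,0,0,-1],[0,0,-10,0,0,0,-1]])

```text
clock: 2.1
tcp_pos: [0.5528, -0.0971, 0.0767]
orientation: [-0.006, 0.154, 0.988, 0.001]
wrist_force: [-1.0, 0.5, -1.4]
finger_gap: -0.0003
grip_force: 0.0
```

```bash
python3 - <<'E'
from workcell import *
from h import *
for n in('top','side','wrist'):
    r=read_camera(n);np.savez(n+'1.npz',**r)
    if n=='side': a=cv2.resize(r['image'][190:400,200:480],(800,600))
    if n=='wrist': cv2.imwrite('pics/w1.png',r['image'][:,:,::-1])
cv2.imwrite('pics/s1.png',a[:,:,::-1]);print(get_state()['tcp_pos'])
E
```

```text
[ 0.55748311 -0.09835679  0.08301022]
```

View pics/s1.png

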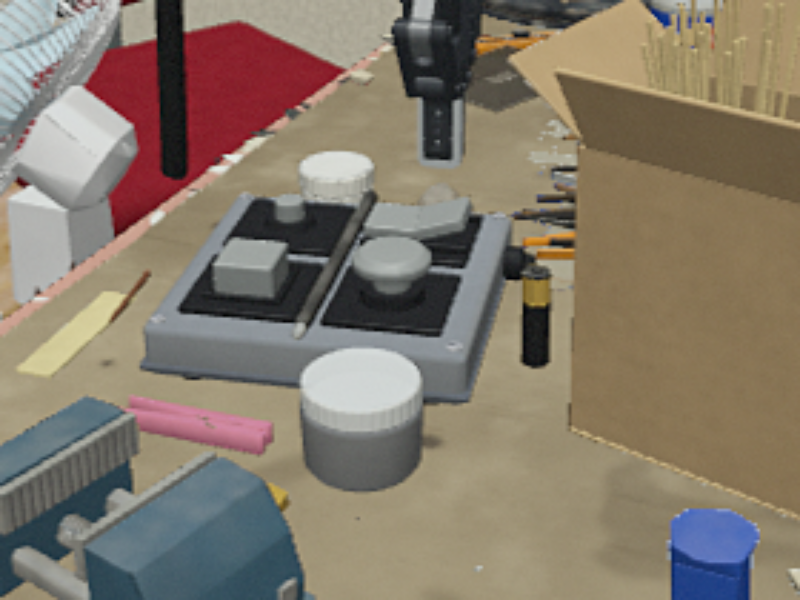

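View pics/w1.png

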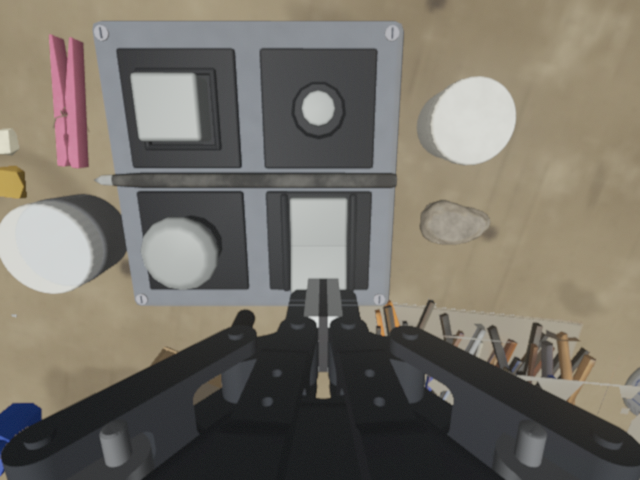

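Both views agree. In the wrist view the shut tips sit at (323,330), in line with the rocker's raised half at column 319. In the side view they're above its outer end at about (445,215). Now lowering.

step_arm(deltas=[[2,-3,-10,0,0,0,-1],[0,0,-9,0,0,0,-1],[0,0,-4,0,0,0,-1],[0,0,-3,0,0,0,-1],[0,0,0,0,0,0,-1]])

```text
clock: 2.75
tcp_pos: [0.5596, -0.1019, 0.0564]
orientation: [-0.0, 0.154, 0.988, 0.0]
wrist_force: [0.9, 0.1, -0.7]
finger_gap: -0.0002
grip_force: 0.0
```

step_arm(deltas=[[0,0,-3,0,0,0,-1],[0,0,-2,0,0,0,-1],[0,0,-2,0,0,0,-1],[0,0,-2,0,0,0,-1],[0,0,0,0,0,0,-1]])

```text
clock: 3.25
tcp_pos: [0.5603, -0.1022, 0.0477]
orientation: [0.0, 0.154, 0.988, -0.0]
wrist_force: [2.0, -0.9, 3.3]
finger_gap: -0.0
grip_force: 1.6
```

Force of 3.3 N means it's moving; now down to the stop.

step_arm(deltas=[[0,0,-1,0,0,0,-1],[0,0,-1,0,0,0,-1],[0,0,-1,0,0,0,-1],[0,0,0,0,0,0,-1]])

```text
clock: 3.65
tcp_pos: [0.5602, -0.1022, 0.0468]
orientation: [0.001, 0.154, 0.988, -0.0]
wrist_force: [-2.4, 1.0, 18.5]
finger_gap: -0.0001
grip_force: 9.1
```

step_arm(deltas=[[0,0,20,0,0,0,-1],[0,0,40,0,0,0,-1],[-35,-13,0,0,0,0,-1],[-35,-14,0,0,0,0,-1],[-35,-14,0,0,0,0,-1]])

```text
clock: 4.15
tcp_pos: [0.452, -0.1423, 0.1036]
orientation: [-0.002, 0.154, 0.988, 0.001]
wrist_force: [0.1, -0.7, -0.4]
finger_gap: -0.0002
grip_force: 0.0
```

```bash
python3 - <<'E'
from workcell import *
from h import *
r=read_camera('wrist');s=read_camera('side')
a=cv2.resize(s['image'][230:350,230:410],(630,420));b=cv2.resize(r['image'],(560,420))
cv2.imwrite('pics/w2.png',cv2.resize(np.hstack([a,b]),(800,282))[:,:,::-1]);print(get_state()['tcp_pos'])
E
```

```text
[ 0.44841283 -0.14202482  0.10291304]
```

View pics/w2.png

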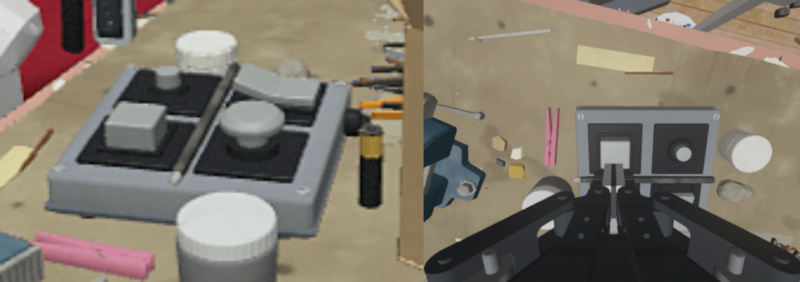

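The side view shows the rocker fully over, with the half nearer the robot now raised and the far half level. In the wrist view the tips line up with the key at column 615. Pressing the key next.

step_arm(deltas=[[6,-1,-10,0,0,0,-1],[0,0,-20,0,0,0,-1],[0,0,-12,0,0,0,-1],[0,0,-3,0,0,0,-1],[0,0,0,0,0,0,-1]])

```text
clock: 4.75
tcp_pos: [0.4606, -0.1434, 0.0585]
orientation: [-0.001, 0.154, 0.988, 0.0]
wrist_force: [-0.8, -0.2, 0.6]
finger_gap: 0.0001
grip_force: 0.0
```

step_arm(deltas=[[0,0,-2,0,0,0,-1],[0,0,-2,0,0,0,-1],[0,0,-2,0,0,0,-1],[0,0,-2,0,0,0,-1],[0,0,0,0,0,0,-1]])

```text
clock: 5.25
tcp_pos: [0.4613, -0.1442, 0.0518]
orientation: [0.001, 0.154, 0.988, -0.0]
wrist_force: [0.4, -0.6, 1.3]
finger_gap: 0.0003
grip_force: 0.5
```

TCP is 6 mm off centre in x. I'll lift, recentre and press.

step_arm(deltas=[[0,0,8,0,0,0,-1],[-6,1,0,0,0,0,-1],[0,0,-6,0,0,0,-1],[0,0,-3,0,0,0,-1],[0,0,0,0,0,0,-1]])

```text
clock: 5.75
tcp_pos: [0.4544, -0.1429, 0.0499]
orientation: [-0.0, 0.154, 0.988, 0.0]
wrist_force: [-0.2, -0.3, -0.3]
finger_gap: -0.0001
grip_force: 0.0
```

step_arm(deltas=[[0,0,-1,0,0,0,-1],[0,0,-1,0,0,0,-1],[0,0,-1,0,0,0,-1],[0,0,0,0,0,0,-1]])

```text
clock: 6.15
tcp_pos: [0.4546, -0.143, 0.0489]
orientation: [-0.0, 0.154, 0.988, -0.0]
wrist_force: [-5.0, 2.4, 16.1]
finger_gap: 0.0003
grip_force: 7.8
```

step_arm(deltas=[[0,0,20,0,0,0,-1],[0,0,35,0,0,0,-1],[32,-10,0,0,0,0,-1],[31,-10,0,0,0,0,-1],[0,0,0,0,0,0,-1]])

```text
clock: 6.65
tcp_pos: [0.522, -0.1649, 0.103]
orientation: [0.002, 0.154, 0.988, -0.001]
wrist_force: [-0.8, 0.6, 1.0]
finger_gap: -0.0001
grip_force: 0.0
```

step_arm(deltas=[[0,0,-15,0,0,0,-1],[0,0,-12,0,0,0,-1],[0,0,-5,0,0,0,-1],[0,0,0,0,0,0,-1]])

```text
clock: 7.05
tcp_pos: [0.5165, -0.1624, 0.0693]
orientation: [-0.001, 0.154, 0.988, 0.0]
wrist_force: [-0.0, 0.7, 0.6]
finger_gap: 0.0001
grip_force: 0.0
```

Before the last press, I'll check that the key is in and the tool is lined up.

```bash
python3 - <<'E'
from workcell import *
from h import *
r=read_camera('wrist');s=read_camera('side')
a=cv2.resize(s['image'][230:350,230:410],(630,420));b=cv2.resize(r['image'],(560,420))
cv2.imwrite('pics/w3.png',cv2.resize(np.hstack([a,b]),(800,282))[:,:,::-1]);print(get_state()['tcp_pos'])
W=world(s);q=W[(abs(W[:,:,0]-.4545)<.008)&(abs(W[:,:,1]+.143)<.008)];print('key z',np.median(q[:,2]),np.percentile(q[:,2],[10,90]))
E
```

```text
[ 0.51758946 -0.16294336  0.07065052]
key z 0.04973540047935307 [0.04888752 0.05050762]
```

View pics/w3.png

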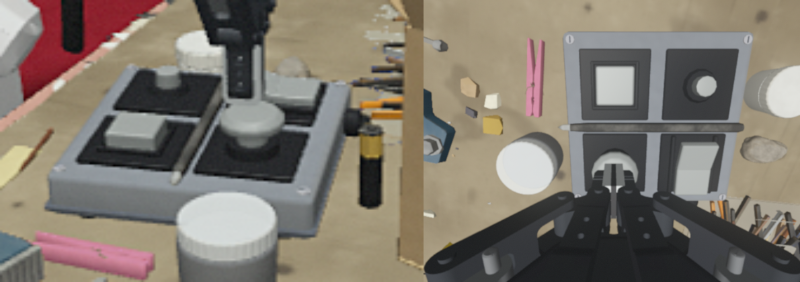

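The key is in, with its top at about 49.7 mm. The fingertips are centred over the palm button, with the marker clear of them. Pressing the palm button.

step_arm(deltas=[[0,0,-4,0,0,0,-1],[0,0,-3,0,0,0,-1],[0,0,-3,0,0,0,-1],[0,0,-2,0,0,0,-1],[0,0,0,0,0,0,-1]])

```text
clock: 7.65
tcp_pos: [0.5182, -0.1632, 0.0588]
orientation: [0.0, 0.154, 0.988, -0.0]
wrist_force: [-0.4, 0.1, 4.3]
finger_gap: -0.0
grip_force: 2.0
```

step_arm(deltas=[[0,0,-1,0,0,0,-1],[0,0,-1,0,0,0,-1],[0,0,0,0,0,0,-1]])

```text
clock: 7.95
tcp_pos: [0.5183, -0.1633, 0.0577]
orientation: [0.001, 0.154, 0.988, -0.0]
wrist_force: [-1.1, 0.7, 9.3]
finger_gap: 0.0002
grip_force: 4.9
```

step_arm(deltas=[[0,0,-1,0,0,0,-1],[0,0,-0.5,0,0,0,-1],[0,0,0,0,0,0,-1]])

```text
clock: 8.25
tcp_pos: [0.5183, -0.1632, 0.0574]
orientation: [0.001, 0.154, 0.988, -0.0]
wrist_force: [-4.0, 2.0, 19.1]
finger_gap: -0.0
grip_force: 9.6
```

At the hard stop (19 N against a 5 N spring). Releasing and moving clear.

step_arm(deltas=[[0,0,10,0,0,0,-1],[0,0,30,0,0,0,-1],[-10,5,40,0,0,0,-1],[-20,20,40,0,0,0,-1],[0,0,0,0,0,0,-1]])

```text
clock: 8.75
tcp_pos: [0.4883, -0.1374, 0.18]
orientation: [0.003, 0.154, 0.988, -0.001]
wrist_force: [1.5, -0.5, 1.0]
finger_gap: -0.0
grip_force: 0.0
```

step_arm(deltas=[[-25,40,0,0,0,0,-1],[-25,40,0,0,0,0,-1],[-25,40,0,0,0,0,-1],[0,0,0,0,0,0,-1],[0,0,0,0,0,0,-1]])

```text
clock: 9.25
tcp_pos: [0.4122, -0.0172, 0.1745]
orientation: [-0.0, 0.153, 0.988, -0.0]
wrist_force: [0.5, -0.2, -0.4]
finger_gap: 0.0001
grip_force: 0.0
```

```bash
python3 - <<'E'
from workcell import *
from h import *
s=read_camera('side');t=read_camera('top')
a=cv2.resize(s['image'][230:380,220:420],(560,420));b=cv2.resize(t['image'][190:310,290:440],(525,420))
cv2.imwrite('pics/w4.png',cv2.resize(np.hstack([a,b]),(800,310))[:,:,::-1])
W=world(s)
for n,c in[('key',(.4545,-.143)),('palm',(.521,-.1645)),('rock far',(.560,-.1035)),('test',(.4765,-.0772))]:
  q=W[(abs(W[:,:,0]-c[0])<.005)&(abs(W[:,:,1]-c[1])<.005)];print(n,np.median(q[:,2]))
E
```

```text
key 0.04968905534844492
palm 0.06444463011665152
rock far 0.04767118241481508
test 0.05214706860543558
```

View pics/w4.png

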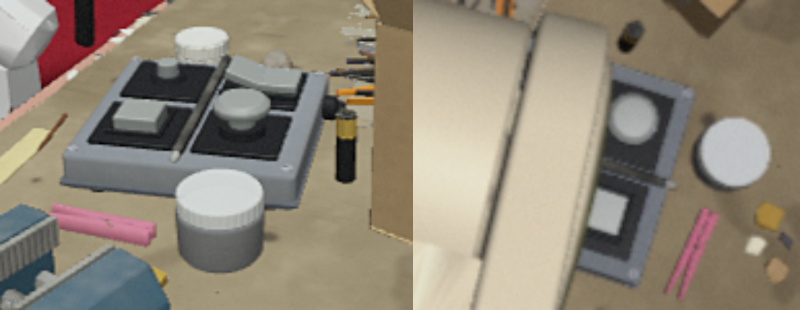

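Final state: the rocker is over, the key is in, the palm button is back up, the small button is up, and nothing has been shifted.

```bash
python3 -c "
from workcell import *
print(hand_in())"
```

```text
the job is handed in; nothing more can be done
None
```

The job is handed in after about 9 s of robot time: rocker over, key in, then palm button pressed to its stop and back up; the small button and the things around the box looked undisturbed in the last pictures.

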